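Open and hold the hoop pen's sprung gate

ROBOT

A 6-joint arm with a two-finger parallel gripper is mounted at the origin on the work surface. World frame = base frame: x ahead of the robot, y to its left, z up, the work surface at z = 0. Lengths are in mm, angles in rad, forces in N, time in s.
With the tool pointing down it reaches from about 275 to 750 mm from the base axis. Payload 10.2 kg.
Tool frame: the origin (TCP) lies at the very end of the fingers, on their centre line; the grasp point (between the pads) lies 19 mm behind it; z points along the fingers, y is the line along which they close (so a half turn about z gives the same grasp; the last joint's range is limited). The gripper opens to 85 mm and grips with 20 to 120 N. Pads are 22 mm wide; open, the fingers measure 114 mm over their backs; the gripper's body (76 mm by 85 mm) begins 54 mm behind the grasp point. The pads swing forward as they close: fully open they stand 13 mm farther back than shut.
Start: joints at [-0.223, 0.313, 1.498, -0, 1.331, -0.223], TCP at [525.006, -0.013, 231.294] pointing down, gripper open.
Joint ranges: [-2.94, 2.94], [-0.97, 2.17], [0.19, 2.56], [-1.23, 4.37], [0.02, 3.11], [-2.88, 2.88]. Speed limits (rad/s): [2.39, 2.39, 3.01, 3.14, 3.14, 3.14].

INTERFACE

Orientations are given as a unit quaternion [w, x, y, z].
In Python, from rig import * gives the robot as it stands. The module is installed in compiled form; this text tells all that it offers.
- The arm moves only by the shell command python3 -m crank 'ROWS' [FORCE]. ROWS is JSON, a list that holds one entry, the list of rows, each a list of 7 numbers: the shift along the tool's x, y, z in units of 25 mm (1.0 is 25 mm), then the turn, a rotation vector about the tool's x, y, z in units of 8 degrees (1.0 is 8 degrees), then the finger opening in mm, from 0 to 85.4. A call has exactly 8 rows; each row shifts and turns the commanded pose from where the row before left it, along the tool's axes as they then stand; what a row does not reach is not made up. A row lasts 1/10 s, in which the tool goes at most 50 mm and 8.59 degrees, less where a joint would pass 70% of its speed; a pose out of reach is approached as far as the arm can. A call is refused whole if a number of a shift passes 1 or a number of a turn 1, either way. A call with a gripper value outside its range is refused whole. The fingers move at their own pace and stop on an object; FORCE is the grip in N (left out, the last holds). Time passes only in rows, so rows that do not move let the fingers close, or fill a call up. It gives the time, the measured TCP pose, the force, the opening and the grip force at its end, in the units of the state.
- sense(): the state, without advancing time (a new reading comes with each control period).
- capture(name): name is "scene" or "side" or "wrist"; returns the picture (480x640x3 uint8, blue, green, red); there is no depth.
- camera_model(name): a dict with "fx", "fy", "cx", "cy" (pixels), "world_from_camera" (4x4, takes a point from camera to world coordinates); the wrist camera has in their place "T_tool_cam" (4x4, takes a point from camera to tool coordinates, whose origin is the TCP and whose axes are the flange's). Camera axes: x right, y up, looking along -z (the intrinsics and any distortion apply to the point x, -y, -z); pixel columns grow to the right and rows downward; lengths in mm; the calibration is good to about 2 mm. The wrist camera is an equidistant fisheye: a pixel r from the principal point sees the ray r / f radians off the axis. A picture is of the moment at which its call begins: read the wrist's pose just before it. camera_model takes no time and is no camera call.
- finish_job(): hands the job in; it is judged then, once.
The state is a dict: "time_s": time; "joints": joint angles; "dq": joint speeds; "tau": joint torques, N m; "eef_pos": TCP position; "ee_rot": TCP orientation; "force": force on the tool from outside, world axes, zero at the start; "wrist_torque": the same for the moment, N m; "grip_width": opening from 0.0 (shut) to 1.0 (fully open); "grip_force": force on a finger pad.
Only numpy, scipy, OpenCV 4.12 (cv2) and the standard library are available. Lean on these libraries where they do the work, as an engineer would, in place of code of your own. Each camera call takes 0.05 s, during which the arm holds its last target. There are 200 camera calls.

TASK

Slide the loose board end that lies in front of the hoop pen, in the way of its gate, into the inside corner of the dark stop fence, flat on the table and flush against both arms. Then squeeze the pen's blue catch all the way in and after it the red one, take the gate by its green post, swing it past its detent and hold it wide open, about square to the pen's front. Finish while still holding it there, for the gate springs back if let go; leave the other things on the bench where they are.

Things in the scene. Friction and masses are not known exactly. Their poses are not given: they have to be found in the camera images.
- pen: The hoop pen, fixed to the table: a low slatted wooden pen 316 mm wide (y), 250 deep (x), 120 high, front towards the robot. Its front is the gate under a header rail (30 mm wide, top 122 mm up) that carries the two catches, 65 mm either side of its middle. Origin: table height under the middle of the header; x into the pen, y along the header to the hinge end.
- board: The loose board end: a pale planed wooden block 110 x 60 x 35 mm (x, y, z) with darker end grain and a thin dark pencil line on top, about 0.15 kg. Origin: centre of its underside; x along its length. It starts on the table in front of the gate.
- fence: Stop fence fixed to the table: an L of two dark battens 20 mm thick, 26 high. Origin: its square inside corner, at table height. One arm runs 170 mm along -x (stop face y = 0), the other 140 mm along +y (stop face x = 0); the board goes in x < 0, y > 0. Flush, the board's origin is at x -55, y +30 mm with its length along fence x, or at -30, +55 with it along y: equally good.
- blue_catch: Squeeze catch on the pen's header. Origin: centre of its underside, 122 mm above the table; x into the pen, y along the header towards the hinge, z up. Fixed steel ear: outer face y = -30 mm. Sliding blue ear: outer face y = +30 mm when shut, moves in -y. Both 30 mm wide, 10 thick, 45 high: grip across y, 20-35 mm above the origin. The catches may have swapped places.
- red_catch: Squeeze catch on the pen's header. Origin: centre of its underside, 122 mm above the table; x into the pen, y along the header towards the hinge, z up. Fixed steel ear: outer face y = -30 mm. Sliding red ear: outer face y = +30 mm when shut, moves in -y. Both 30 mm wide, 10 thick, 45 high: grip across y, 20-35 mm above the origin. The catches may have swapped places.
- blue_slide (a joint): Squeeze of the blue catch, m: 0 shut (its tab blocks the gate), 0.022 fully in (ears 60 mm over all when shut, 38 then); gate free from 0.013, counts as squeezed from 0.016. Stiff by 4 N friction: stays where left. The steel ear does not give, so fingers closing evenly should be centred at about y = -12 mm of the catch, else they stall on it.
- red_slide (a joint): Squeeze of the red catch, m: 0 shut (its tab blocks the gate), 0.022 fully in (ears 60 mm over all when shut, 38 then); gate free from 0.013, counts as squeezed from 0.016. Stiff by 4 N friction: stays where left. The steel ear does not give, so fingers closing evenly should be centred at about y = -12 mm of the catch, else they stall on it.
- gate_angle (a joint): Gate angle, rad: 0 shut, stop 1.7. A slatted panel hinged upright at the pen's +y end; its free end swings out towards the robot, clockwise from above. A spring shuts it with 0.15 N m at 0, 0.65 at 1.7. A detent adds up to 0.7 N m at 0.85 to 1.0 (up to 6 N in all at the post) and as much on the way back; let go beyond, it drifts back to about 1.15. Wide open: 1.35 or more; 1.5 is good.
- gate_hinge (a point): Point on the gate's upright hinge axis, 130 mm above the table. Axes turn with the gate: when shut, x points into the pen, y along the header, z up. The gate reaches 260 mm from here along -y, is 16 mm thick, its panel 72 mm high, under the header, with two steel lugs up to 98 mm.
- post_grip (a point): Grip point on the axis of the gate's green handle post, 130 mm above the table. Post: round, upright, 18 mm thick, top at 150 mm, free all round above 70 mm. It is at x -45, y -210 mm in gate_hinge's axes (215 mm from the hinge axis). It turns between fingers gripping from above, so the gripper need not turn with the gate. Axes as gate_hinge.
- gate: The gate itself with its handle post, one rigid part. Origin on the hinge axis at table height; axes as gate_hinge.
- hoop: Pale bentwood hoop, 170 mm across, 60 mm high, inside the pen. To be left alone. Origin: centre of underside.
- small_hoop: Small bentwood hoop, 90 mm across, 30 mm high, on the table. To be left alone.
- discs: Stack of pale wooden discs in one piece, 84 mm across, 34 mm high. To be left alone.
- jar: Amber jar with a white cap, 70 mm across, 100 mm high. To be left alone.
- mallet: Wooden mallet, 260 mm long, lying on the table. To be left alone.
- brush: Brush with orange handle, lying on the table. To be left alone.
- offcut: Brown wooden offcut 90 x 45 x 30 mm. To be left alone.
Things that resemble listed ones, but are neither listed nor needed, are in the scene too. What is shaped like the board but purple or turquoise is not meant.

How it is judged:
By the outcome, as a careful person would: the job done as asked, in the order asked, and still so for the second after the job is handed in, while the arm keeps its last pose, push and grip.
It also fails if it takes over 72 s, if anything falls off the work surface, if the arm or the gripper's body presses on something with over 40 N, if the wrist force passes 120 N, or if a joint passes its speed limit or range.

## Working session

There is one attempt and no reset: what is moved stays moved. The work goes in short steps, Python scripts to look and compute and a shell command to move; the robot and the scene stay as the last step left them, time stands still between calls to the robot, and variables do not carry over. Pictures are saved under pics/ and viewed, at most 10 in all, crops included, and the job is handed in when it is done.

```bash
mkdir -p pics; cat > h.py <<'E'
from rig import *
import numpy as np, cv2
def ray(name,u,v):
    m=camera_model(name); T=np.array(m["world_from_camera"])
    d=np.array([(u-m["cx"])/m["fx"],-(v-m["cy"])/m["fy"],-1.0])
    return T[:3,3],T[:3,:3]@d
def at(name,u,v,z):
    o,d=ray(name,u,v); return (o+d*(z-o[2])/d[2])[:2].round(1)
def proj(name,P):
    m=camera_model(name); T=np.linalg.inv(np.array(m["world_from_camera"]))
    p=T[:3,:3]@np.array(P,float)+T[:3,3]
    return np.round([m["cx"]+m["fx"]*p[0]/-p[2], m["cy"]+m["fy"]*p[1]/p[2]],1)
E
python3 - <<'E'
from h import *
for n in("scene","side"):
    cv2.imwrite(f"pics/{n}0.png",capture(n)); m=camera_model(n); print({k:np.round(v,3).tolist() if not isinstance(v,str) else v for k,v in m.items()})
print(sense())
E
```

```text
{'fx': 484.094, 'fy': 484.094, 'cx': 325.676, 'cy': 242.641, 'world_from_camera': [[0.269, -0.638, 0.721, 1445.961], [0.963, 0.184, -0.196, -241.774], [-0.007, 0.748, 0.664, 902.144], [0.0, 0.0, 0.0, 1.0]]}
{'fx': 485.111, 'fy': 485.111, 'cx': 322.089, 'cy': 241.445, 'world_from_camera': [[0.994, 0.09, -0.055, 479.055], [-0.104, 0.754, -0.648, -969.918], [-0.017, 0.65, 0.76, 1233.606], [0.0, 0.0, 0.0, 1.0]]}
{'time_s': 0.1, 'joints': array([-2.23410412e-01,  3.13416183e-01,  1.49838264e+00,  1.35255260e-05,
        1.33096464e+00, -2.23410315e-01]), 'dq': array([-0.00195417,  0.00066375, -0.00253039,  0.00193995, -0.00118995,
       -0.00041846]), 'tau': array([ 2.30574413e-03, -4.12899542e+01, -2.60142785e+01, -1.81123951e-04,
        3.02137116e-03,  1.15447833e-05]), 'eef_pos': array([5.24772201e+02, 3.75641694e-02, 2.30772861e+02]), 'ee_rot': array([-4.98870969e-04,  7.07107833e-01,  7.07105487e-01, -3.06388004e-04]), 'force': array([-0.28354018,  0.65279869,  0.64701197]), 'wrist_torque': array([0.02597884, 0.00051596, 0.0089064 ]), 'grip_force': 0.0, 'grip_width': 0.9965769815237324}
```

View pics/scene0.png

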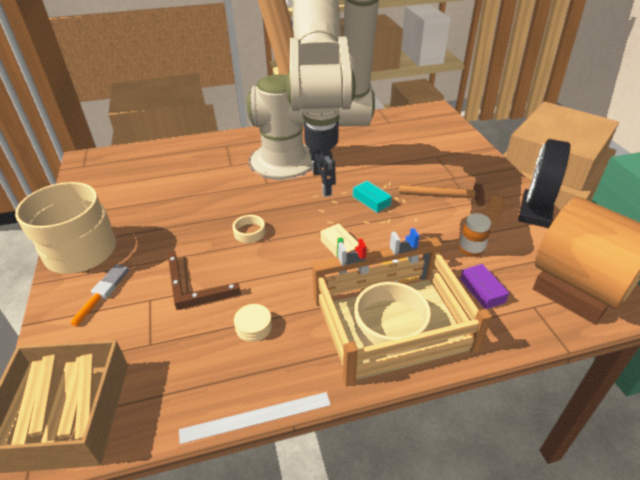

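View pics/side0.png

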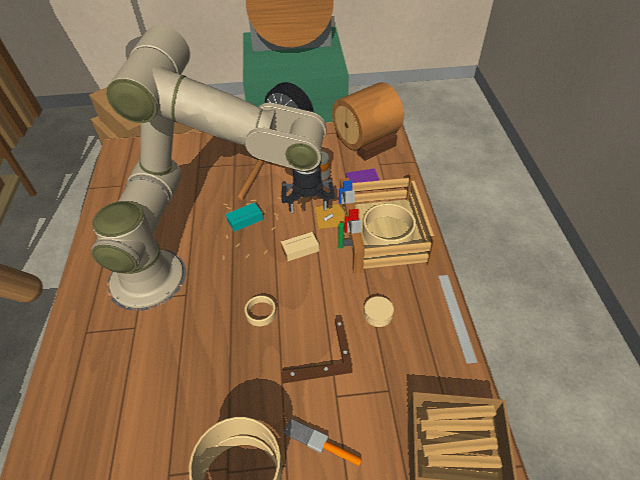

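The scene picture shows the pen at about (400,310), with red at (362,248), blue at (412,238), the green post at (341,245), the board at (338,238) and the fence corner near (180,300). The side picture shows the board at (300,246) and the fence corner at (345,370). I'll enlarge both.

```bash
python3 - <<'E'
from h import *
a=cv2.imread("pics/scene0.png");b=cv2.imread("pics/side0.png")
def c(im,x,y,w,h,s): return cv2.resize(im[y:y+h,x:x+w],None,fx=s,fy=s,interpolation=cv2.INTER_CUBIC)
cv2.imwrite("pics/c1.png",np.vstack([c(b,270,170,160,110,5)]))
cv2.imwrite("pics/c2.png",np.hstack([c(a,160,250,100,60,4),c(b,270,310,100,75,4)[:240] if 0 else c(b,275,312,100,75,4)[60:300]]))
cv2.imwrite("pics/c3.png",c(a,310,220,130,90,6))
E
```

```text
(no output)
```

View pics/c1.png

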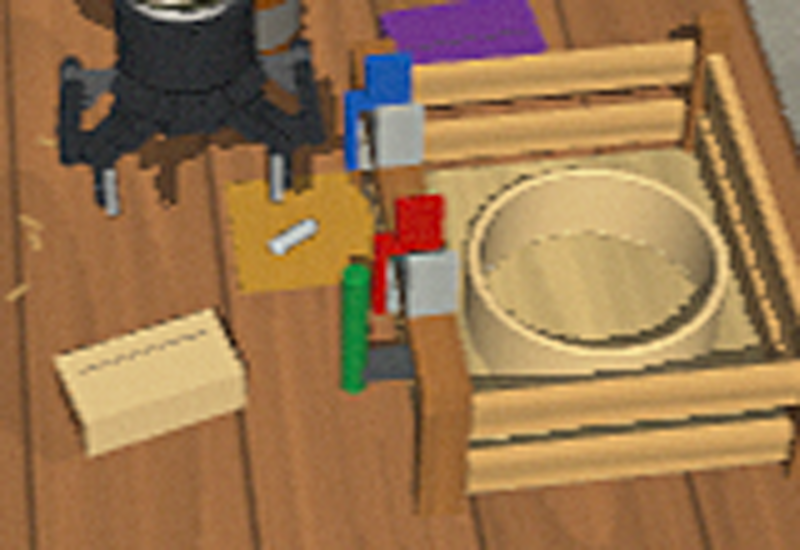

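View pics/c2.png

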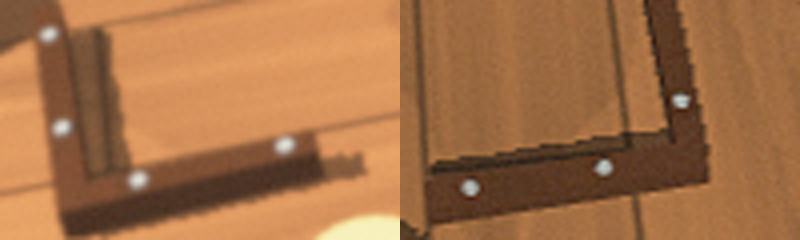

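View pics/c3.png

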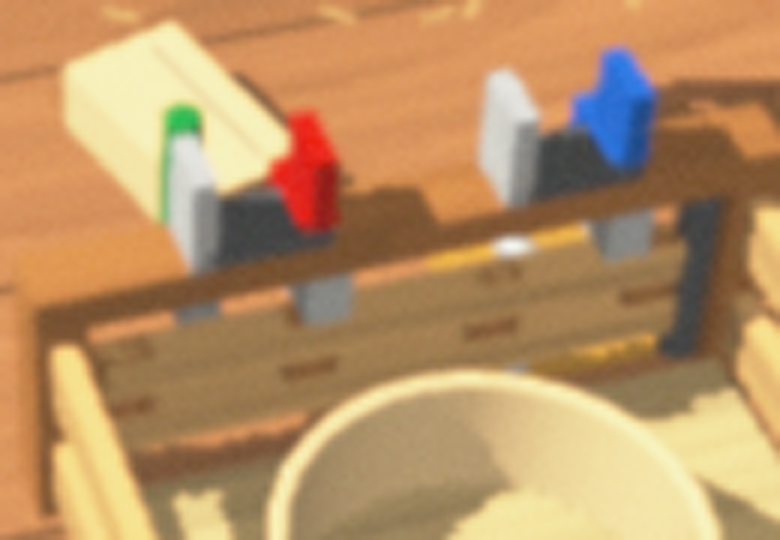

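```bash
python3 - <<'E'
from h import *
S=lambda u,v,z:print("side",u,v,at("side",270+u/5,170+v/5,z))
C=lambda u,v,z:print("scene",u,v,at("scene",310+u/6,220+v/6,z))
print("post");S(357,268,150);C(184,115,150)
print("steel red bottom");S(410,315,122);S(458,312,122);print('scene steel tops(+x side edge outer, inner)');C(188,135,167);C(212,165,167);C(190,270,122);
print("blue steel");S(378,165,122);S(424,162,122);C(525,95,167);C(515,205,122)
print("header top inner(+x) edge");C(40,310,122);C(720,178,122)
print("header near end");S(413,318,122);S(468,318,122)
print("board top");S(55,355,35);S(212,310,35);S(245,372,35);print("bot");S(92,455,0);S(245,408,0)
C(65,70,35);C(172,22,35);C(290,145,35);C(65,120,0);C(160,220,0)
print("fence screws")
F=lambda u,v,z:print(at("scene",160+u/4,250+v/4,z))
G=lambda u,v,z:print(at("side",275+(u-400)/4,312+(v+60)/4,z))
for p in((48,35),(62,128),(138,180),(285,145)):F(*p,26)
print();[G(*p,26) for p in((470,188),(604,167),(681,101))]
print("inner edges scene");[F(*p,26) for p in((85,180),(315,130),(65,15))]
print("outer bottom scene");[F(*p,0) for p in((65,237),(320,178))]
print("side bottoms");[G(*p,0) for p in((430,223),(708,182))]
print("side inner top right arm");[G(*p,26) for p in((648,10),(672,130))]
E
```

```text
post
side 357 268 [622.4  18.6]
scene 184 115 [626.6  18. ]
steel red bottom
side 410 315 [653.2   1.5]
side 458 312 [6.827e+02 4.000e-01]
scene steel tops(+x side edge outer, inner)
scene 188 135 [656.6  10.3]
scene 212 165 [675.4  14. ]
scene 190 270 [683.2   3.6]
blue steel
side 378 165 [651.3 132.2]
side 424 162 [681.2 131.3]
scene 525 95 [670.3 142.2]
scene 515 205 [683.5 137.1]
header top inner(+x) edge
scene 40 310 [688.3 -57.4]
scene 720 178 [691.3 221.1]
header near end
side 413 318 [654.7  -1.1]
side 468 318 [688.   -5.1]
board top
side 55 355 [432.2  70.5]
side 212 310 [537.5  97.5]
side 245 372 [553.8  41.4]
bot
side 92 455 [450.5  12.6]
side 245 408 [552.9  40.1]
scene 65 70 [455.9  14.2]
scene 172 22 [436.2  71.7]
scene 290 145 [533.9  97.4]
scene 65 120 [451.1  15. ]
scene 160 220 [529.2  38.4]
fence screws
[ 443.4 -389.1]
[ 532.8 -384. ]
[ 590.5 -341.4]
[ 586.  -251.4]

[ 439.4 -391.7]
[ 529.6 -386.7]
[ 587.3 -344.4]
inner edges scene
[ 581.6 -372.5]
[ 578.3 -231.7]
[ 426.6 -377.4]
outer bottom scene
[ 600.4 -390.6]
[ 594.9 -234.1]
side bottoms
[ 410.2 -401.2]
[ 599.6 -393. ]
side inner top right arm
[ 573.6 -271.4]
[ 578.3 -365.1]
```

```bash
cat >> h.py <<'E'
from scipy.spatial.transform import Rotation as Ro
def go(x,y,z,yaw):
    "units of shift (tool axes at current pose) and turn still to go; yaw = world angle of tool y"
    s=sense(); q=s["ee_rot"]; R=Ro.from_quat([q[1],q[2],q[3],q[0]])
    a=np.radians(yaw); ty=np.array([np.cos(a),np.sin(a),0]); tz=np.array([0,0,-1.]); T=Ro.from_matrix(np.c_[np.cross(ty,tz),ty,tz])
    print("t",round(s["time_s"],1),"pos",s["eef_pos"].round(1),"shift",(R.inv().apply(np.array([x,y,z])-s["eef_pos"])/25).round(2),"turn",((R.inv()*T).as_rotvec(degrees=True)/8).round(2),"F",s["force"].round(1),"w",round(s["grip_width"]*85.4,1),"gf",round(s["grip_force"],1))
E
python3 -m crank '[[[0.75,-0.42,0,0,0,0,85],[0.75,-0.42,0,0,0,0,85],[0.75,-0.42,0,0,0,0,85],[0,0,0.8,0,0,1,85],[0,0,0.8,0,0,1,85],[0,0,0.8,0,0,1,85],[0,0,0.8,0,0,1,85],[0,0,0.8,0,0,1,85]]]' 40
python3 -m crank '[[[0,0,0.7,0,0,1,85],[0,0,0.7,0,0,1,85],[0,0,0.7,0,0,1,85],[0,0,0,0,0,1,85],[0,0,0,0,0,0.4,85],[0,0,0,0,0,0,85],[0,0,0,0,0,0,85],[0,0,0,0,0,0,85]]]'
python3 -c "from h import *;go(493.5,56,6,-75)"
```

```text
time_s: 0.9
eef_pos: [493.3, 56.3, 130.3]
ee_rot: [-0.0, 0.908, 0.42, -0.0]
force: [0.6, 0.2, -0.3]
grip_width: 0.997
grip_force: 0.0
time_s: 1.7
eef_pos: [493.5, 56.2, 78.8]
ee_rot: [-0.0, 0.992, 0.129, -0.0]
force: [-0.0, 0.1, -0.9]
grip_width: 0.998
grip_force: 0.0
t 1.7 pos [493.5  56.2  78.8] shift [-0.    0.01  2.91] turn [-0.    0.   -0.02] F [-0.   0.1 -0.9] w 85.2 gf 0.0
```

```bash
python3 -m crank '[[[0,0,0.9,0,0,0,85],[0,0,0.9,0,0,0,85],[0,0,0.9,0,0,0,85],[0,0,0.2,0,0,0,85],[0,0,0,0,0,0,50],[0,0,0,0,0,0,50],[0,0,0,0,0,0,50],[0,0,0,0,0,0,50]]]' 40
python3 -c "from h import *;go(493.5,56,60,-87.7)"
```

```text
time_s: 2.5
eef_pos: [494.2, 56.2, 7.4]
ee_rot: [0.0, 0.992, 0.129, 0.001]
force: [-0.1, -0.5, 6.7]
grip_width: 0.693
grip_force: 44.4
t 2.5 pos [494.2  56.2   7.4] shift [-0.03  0.   -2.1 ] turn [ 0.   -0.01  1.56] F [-0.1 -0.5  6.7] w 59.1 gf 44.4
```

```bash
python3 -m crank '[[[0,0,-0.7,0,0,0,50],[0,0,-0.7,0,0,0,50],[0,0,-0.7,0,0,0.8,50],[0,0,0,0,0,0.8,50],[0,1,0,0,0,0,50],[0,1,0,0,0,0,50],[0,1,0,0,0,0,50],[0,1,0,0,0,0,50]]]'
python3 -m crank '[[[0,1,0,0,0,0,50],[0,1,0,0,0,0,50],[0,1,0,0,0,0,50],[0,1,0,0,0,0,50],[0,1,0,0,0,0,50],[0,1,0,0,0,0,50],[0,1,0,0,0,0,50],[0,1,0,0,0,0,50]]]'
python3 -c "from h import *;go(514.6,-313,60,-87.7)"
```

```text
time_s: 3.3
eef_pos: [496.9, -44.7, 59.1]
ee_rot: [0.0, 1.0, 0.018, 0.0]
force: [0.4, 0.1, -2.0]
grip_width: 0.693
grip_force: 44.1
time_s: 4.1
eef_pos: [503.8, -244.6, 59.0]
ee_rot: [-0.0, 1.0, 0.017, -0.0]
force: [1.1, -0.1, -2.2]
grip_width: 0.694
grip_force: 44.1
t 4.1 pos [ 503.8 -244.6   59. ] shift [ 0.34  2.75 -0.04] turn [-0.    0.   -0.04] F [ 1.1 -0.1 -2.2] w 59.2 gf 44.1
```

```bash
python3 -m crank '[[[0.1,0.9,0,0,0,0,50],[0.1,0.9,0,0,0,0,50],[0.15,0.95,0,0,0,0,50],[0,0,0.6,0,0,0,50],[0,0,0.6,0,0,0,50],[0,0,0.6,0,0,0,50],[0,0,0.25,0,0,0,50],[0,0,0,0,0,0,50]]]'
python3 -m crank '[[[0,0,0,0,0,0,72],[0,0,0,0,0,0,72],[0,0,0,0,0,0,72],[0,0,-1,0,0,0,72],[0,0,-1,0,0,0,72],[0,0,-1,0,0,0,72],[0,0,-1,0,0,0,0],[-1,-1,0,0,0,0,0]]]'
python3 -c "
from h import *;go(440,-312.7,8,-87.7)
im=capture('side');cv2.imwrite('pics/s1.png',cv2.resize(im[290:410,230:390],None,fx=5,fy=5,interpolation=cv2.INTER_CUBIC))"
```

```text
time_s: 4.9
eef_pos: [514.9, -311.0, 7.4]
ee_rot: [-0.0, 1.0, 0.018, -0.001]
force: [-1.0, 1.6, 3.5]
grip_width: 0.694
grip_force: 44.7
time_s: 5.7
eef_pos: [491.7, -290.6, 111.0]
ee_rot: [0.003, 1.0, 0.017, 0.003]
force: [0.5, 0.4, 0.2]
grip_width: 0.512
grip_force: 0.0
t 5.7 pos [ 491.7 -290.6  111. ] shift [-2.13  0.79  4.11] turn [ 0.05 -0.05 -0.04] F [0.5 0.4 0.2] w 43.7 gf 0.0
```

View pics/s1.png

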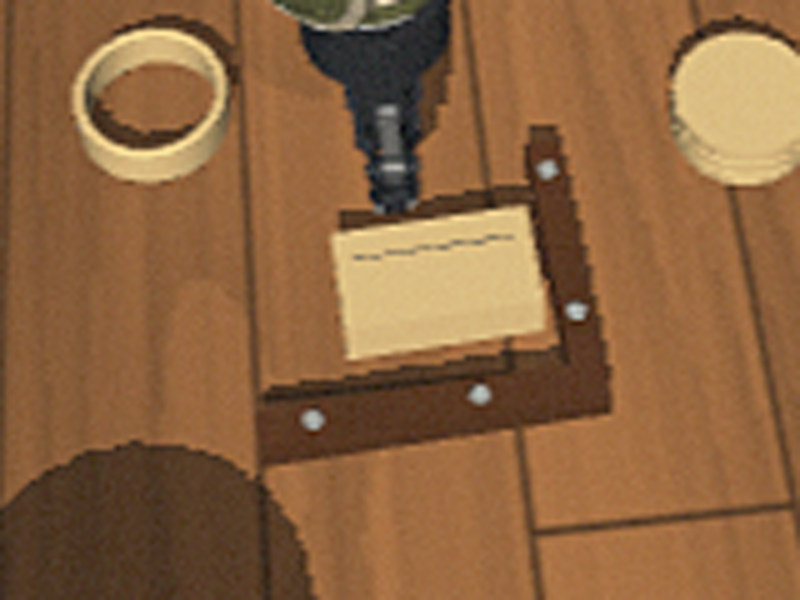

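The board sits flat and parallel, about 8 mm off one arm and about 30 mm off the other. The upper edge to push is at (430,215) in the crop. Next I'll push with closed fingers.

```bash
python3 -m crank '[[[0.45,-0.65,0,0,0,0,0],[0.45,-0.65,0.5,0,0,0,0],[0,0,0.9,0,0,0,0],[0,0,0.9,0,0,0,0],[0,0,0.9,0,0,0,0],[0,0,0.8,0,0,0,0],[0,0.3,0,0,0,0,0],[0,0.3,0,0,0,0,0]]]'
python3 -m crank '[[[0,0.25,0,0,0,0,0],[0,0.25,0,0,0,0,0],[0,0.15,0,0,0,0,0],[0,0.15,0,0,0,0,0],[0,0.1,0,0,0,0,0],[0,0.1,0,0,0,0,0],[0,0,0,0,0,0,0],[0,0,0,0,0,0,0]]]'
python3 -c "from h import *;go(514,-297,10,-87.7)"
```

```text
time_s: 6.55
eef_pos: [511.3, -270.2, 7.9]
ee_rot: [-0.0, 1.0, 0.018, -0.0]
force: [0.6, 0.1, -0.0]
grip_width: 0.004
grip_force: 0.3
time_s: 7.35
eef_pos: [512.0, -294.7, 7.5]
ee_rot: [0.0, 1.0, 0.017, 0.0]
force: [0.1, -0.5, 0.8]
grip_width: -0.0
grip_force: 0.0
t 7.3 pos [ 512.  -294.7    7.5] shift [ 0.08  0.09 -0.1 ] turn [ 0.   -0.   -0.04] F [ 0.1 -0.5  0.8] w -0.0 gf 0.0
```

```bash
python3 -m crank '[[[0,0.08,0,0,0,0,0],[0,0.08,0,0,0,0,0],[0,0.08,0,0,0,0,0],[0,0.08,0,0,0,0,0],[0,0.04,0,0,0,0,0],[0,0.04,0,0,0,0,0],[0,0,0,0,0,0,0],[0,0,0,0,0,0,0]]]'
python3 -c "
from h import *;go(514,-297,10,-87.7)
im=capture('side');cv2.imwrite('pics/s2.png',cv2.resize(im[290:410,230:390],None,fx=5,fy=5,interpolation=cv2.INTER_CUBIC))"
```

```text
time_s: 8.15
eef_pos: [511.9, -302.3, 7.4]
ee_rot: [-0.002, 1.0, 0.018, -0.001]
force: [-2.6, 12.5, 6.6]
grip_width: 0.002
grip_force: 6.7
t 8.2 pos [ 511.9 -302.3    7.4] shift [ 0.09 -0.21 -0.1 ] turn [-0.03  0.02 -0.03] F [-2.6 12.5  6.6] w 0.2 gf 6.7
```

View pics/s2.png

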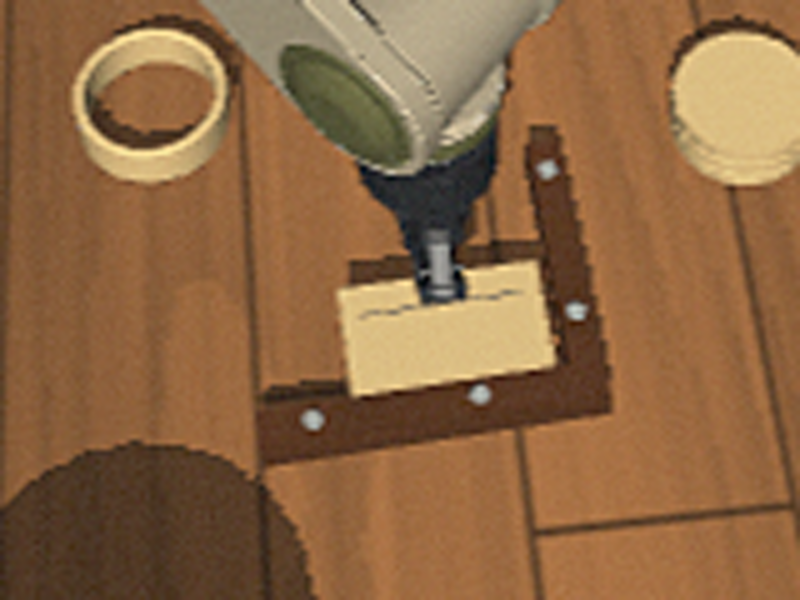

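The board is now against the long arm at 12.5 N. Next I'll push its left end along to the other arm.

```bash
python3 -m crank '[[[0,-0.4,-0.2,0,0,0,0],[0,0,-1,0,0,0,0],[0,0,-1,0,0,0,0],[-1,0.5,0,0,0,0,0],[-1,0.8,0,0,0,0,0],[-1,0.75,0,0,0,0,0],[-0.2,0,0.8,0,0,0,0],[0,0,1,0,0,0,0]]]'
python3 -m crank '[[[0,0,0.35,0,0,0,0],[0.3,0,0,0,0,0,0],[0.2,0,0,0,0,0,0],[0.12,0,0,0,0,0,0],[0.08,0,0,0,0,0,0],[0.08,0,0,0,0,0,0],[0.08,0,0,0,0,0,0],[0,0,0,0,0,0,0]]]'
python3 -c "from h import *;go(457,-344,8,-87.7)"
```

```text
time_s: 9.0
eef_pos: [433.5, -350.1, 18.3]
ee_rot: [0.002, 1.0, 0.017, 0.001]
force: [0.2, 0.4, -0.2]
grip_width: -0.003
grip_force: 0.0
time_s: 9.8
eef_pos: [455.6, -347.9, 8.9]
ee_rot: [0.0, 1.0, 0.017, 0.0]
force: [-0.2, 0.1, -0.1]
grip_width: -0.002
grip_force: 0.0
t 9.8 pos [ 455.6 -347.9    8.9] shift [ 0.06 -0.15  0.04] turn [ 0.   -0.   -0.04] F [-0.2  0.1 -0.1] w -0.2 gf 0.0
```

```bash
python3 -m crank '[[[0.06,0,0,0,0,0,0],[0.06,0,0,0,0,0,0],[0.06,0,0,0,0,0,0],[0.06,0,0,0,0,0,0],[0.06,0,0,0,0,0,0],[0.06,0,0,0,0,0,0],[0,0,0,0,0,0,0],[0,0,0,0,0,0,0]]]'
python3 -c "from h import *;go(457,-344,8,-87.7)"
```

```text
time_s: 10.6
eef_pos: [456.8, -347.7, 8.9]
ee_rot: [-0.003, 1.0, 0.018, -0.008]
force: [-51.5, -2.1, 26.1]
grip_width: -0.001
grip_force: 26.0
t 10.6 pos [ 456.8 -347.7    8.9] shift [ 0.02 -0.15  0.03] turn [-0.04  0.12 -0.03] F [-51.5  -2.1  26.1] w -0.1 gf 26.0
```

Seated at 51 N, so I'll back off, give a light second press on the long side, and look.

```bash
python3 -m crank '[[[-0.6,0,0,0,0,0,0],[-0.2,0,-0.9,0,0,0,0],[0,0,-0.9,0,0,0,0],[0.8,-0.7,0,0,0,0,0],[1,-1,0,0,0,0,0],[1,-1,0,0,0,0,0],[0.6,0,0.6,0,0,0,0],[0,0,0.9,0,0,0,0]]]'
python3 -m crank '[[[0,0,0.3,0,0,0,0],[0,0.2,0,0,0,0,0],[0,0.2,0,0,0,0,0],[0,0.1,0,0,0,0,0],[0,0.05,0,0,0,0,0],[0,0.05,0,0,0,0,0],[0,0,0,0,0,0,0],[0,0,0,0,0,0,0]]]'
python3 -c "from h import *;go(520,-302.3,8,-87.7)"
```

```text
time_s: 11.4
eef_pos: [529.4, -277.4, 17.0]
ee_rot: [0.001, 1.0, 0.019, 0.002]
force: [0.9, -1.0, -0.5]
grip_width: 0.003
grip_force: 0.0
time_s: 12.2
eef_pos: [527.4, -292.8, 8.9]
ee_rot: [0.0, 1.0, 0.017, 0.0]
force: [0.7, -0.1, 0.4]
grip_width: 0.002
grip_force: 0.0
t 12.2 pos [ 527.4 -292.8    8.9] shift [-0.31  0.37  0.04] turn [ 0.   -0.   -0.04] F [ 0.7 -0.1  0.4] w 0.2 gf 0.0
```

Then retreat up towards the pen; the picture is taken once clear.

```bash
python3 -m crank '[[[0,0.14,0,0,0,0,0],[0,0.1,0,0,0,0,0],[0,0.06,0,0,0,0,0],[0,0.04,0,0,0,0,0],[0,0.04,0,0,0,0,0],[0,0.02,0,0,0,0,0],[0,0,0,0,0,0,0],[0,0,0,0,0,0,0]]]'
python3 -m crank '[[[0,-0.4,0,0,0,0,0],[0,0,-1,0,0,0,0],[0,0,-1,0,0,0,0],[0,-0.5,-1,0,0,0,80],[0,-1,-1,0,0,0,80],[0,-1,-1,0,0,0,80],[0,-1,-1,0,0,0,80],[0,-1,-1,0,0,0,80]]]'
python3 -m crank '[[[0,-1,-0.5,0,0,0,80],[0,-1,0,0,0,0,80],[0,-1,0,0,0,0,80],[0,-1,0,0,0,0,80],[0,-1,0,0,0,0,80],[0,-1,0,0,0,0,80],[0,-1,0,0,0,0.3,80],[0,-1,0,0,0,0,80]]]'
python3 -c "
from h import *;go(668,152,200,-90)
im=capture('side');A=cv2.resize(im[310:390,270:370],None,fx=4,fy=4,interpolation=cv2.INTER_CUBIC)
im=capture('scene');B=cv2.resize(im[240:320,155:255],None,fx=4,fy=4,interpolation=cv2.INTER_CUBIC)
cv2.imwrite('pics/s3.png',np.hstack([A,B]))"
```

```text
time_s: 13.0
eef_pos: [527.6, -301.4, 8.7]
ee_rot: [-0.001, 1.0, 0.018, -0.001]
force: [-1.4, 7.8, 3.6]
grip_width: -0.0
grip_force: 3.6
time_s: 13.8
eef_pos: [523.3, -179.0, 184.8]
ee_rot: [0.0, 1.0, 0.017, 0.0]
force: [1.1, -0.7, -0.5]
grip_width: 0.844
grip_force: 0.0
time_s: 14.6
eef_pos: [517.2, 20.8, 196.3]
ee_rot: [0.0, 1.0, -0.004, 0.0]
force: [0.5, -0.1, -0.1]
grip_width: 0.938
grip_force: 0.0
t 14.6 pos [517.2  20.8 196.3] shift [ 5.99 -5.3  -0.15] turn [ 0.   -0.   -0.06] F [ 0.5 -0.1 -0.1] w 80.1 gf 0.0
```

View pics/s3.png

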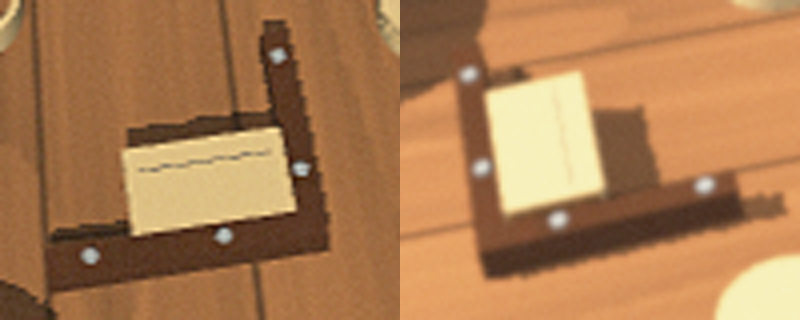

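Both views show the board flush on both arms. Next is the blue catch: straddle it near y=161, then shift and squeeze.

```bash
python3 -m crank '[[[0.75,-0.7,0,0,0,0,85.4],[0.75,-0.7,0,0,0,0,85.4],[0.75,-0.7,0,0,0,0,85.4],[0.75,-0.7,0,0,0,0,85.4],[0.75,-0.7,0,0,0,0,85.4],[0.75,-0.7,0,0,0,0,85.4],[0.75,-0.7,0,0,0,0,85.4],[0.75,-0.7,0,0,0,0,85.4]]]'
python3 -c "from h import *;go(668,161,132,-90)"
```

```text
time_s: 15.5
eef_pos: [669.3, 158.5, 196.1]
ee_rot: [0.0, 1.0, -0.004, 0.0]
force: [-0.5, -1.1, -0.1]
grip_width: 0.997
grip_force: 0.0
t 15.5 pos [669.3 158.5 196.1] shift [-0.05 -0.1   2.56] turn [ 0.   -0.   -0.05] F [-0.5 -1.1 -0.1] w 85.1 gf 0.0
```

```bash
python3 -m crank '[[[-0.05,-0.1,0.5,0,0,0,85.4],[0,0,0.5,0,0,0,85.4],[0,0,0.5,0,0,0,85.4],[0,0,0.5,0,0,0,85.4],[0,0,0.5,0,0,0,85.4],[0,0,0,0,0,0,85.4],[0,0,0,0,0,0,68],[0,0,0,0,0,0,68]]]' 30
python3 -c "from h import *;go(668,153,132,-90)"
```

```text
time_s: 16.3
eef_pos: [667.7, 160.9, 134.6]
ee_rot: [-0.0, 1.0, -0.004, 0.001]
force: [0.3, 0.2, -0.8]
grip_width: 0.791
grip_force: 0.0
t 16.3 pos [667.7 160.9 134.6] shift [0.02 0.32 0.1 ] turn [-0.   -0.01 -0.05] F [ 0.3  0.2 -0.8] w 67.6 gf 0.0
```

```bash
python3 -m crank '[[[0,0.1,0,0,0,0,68],[0,0.1,0,0,0,0,68],[0,0.1,0,0,0,0,68],[0,0,0,0,0,0,68],[0,0,0,0,0,0,37],[0,0,0,0,0,0,37],[0,0,0,0,0,0,37],[0,0,0,0,0,0,37]]]' 30
python3 -c "from h import *;go(668,153,132,-90)"
```

```text
time_s: 17.1
eef_pos: [667.4, 152.0, 134.6]
ee_rot: [0.001, 1.0, -0.004, 0.0]
force: [-3.7, -3.7, 7.2]
grip_width: 0.44
grip_force: 23.5
t 17.1 pos [667.4 152.  134.6] shift [ 0.02 -0.04  0.11] turn [ 0.02 -0.   -0.05] F [-3.7 -3.7  7.2] w 37.6 gf 23.5
```

Blue is fully in at 37.6 mm. Now the red catch, 130 mm towards -y.

```bash
python3 -m crank '[[[0,0,0,0,0,0,60],[0,0,0,0,0,0,60],[0,0,-0.8,0,0,0,60],[0,0,-0.8,0,0,0,85.4],[0,0,-0.9,0,0,0,85.4],[0,0.8,0,0,0,0,85.4],[0,1,0,0,0,0,85.4],[0,1,0,0,0,0,85.4]]]' 30
python3 -m crank '[[[0,1,0,0,0,0,85.4],[0,1,0,0,0,0,85.4],[0,0,0,0,0,0,85.4],[0,0,0.5,0,0,0,85.4],[0,0,0.5,0,0,0,85.4],[0,0,0.5,0,0,0,85.4],[0,0,0.5,0,0,0,85.4],[0,0,0,0,0,0,85.4]]]'
python3 -c "from h import *;go(668,31,134,-90)"
```

```text
time_s: 17.9
eef_pos: [666.3, 81.7, 194.9]
ee_rot: [0.0, 1.0, -0.003, -0.001]
force: [0.4, 0.2, -0.6]
grip_width: 1.004
grip_force: 0.0
time_s: 18.7
eef_pos: [665.5, 34.0, 143.5]
ee_rot: [-0.0, 1.0, -0.003, -0.002]
force: [-0.9, -0.1, -0.2]
grip_width: 0.998
grip_force: 0.0
t 18.7 pos [665.5  34.  143.5] shift [0.1  0.12 0.38] turn [-0.    0.03 -0.05] F [-0.9 -0.1 -0.2] w 85.2 gf 0.0
```

```bash
python3 -m crank '[[[0.1,0.1,0.36,0,0,0,85.4],[0,0,0,0,0,0,68],[0,0,0,0,0,0,68],[0,0,0,0,0,0,68],[0,0.1,0,0,0,0,68],[0,0.1,0,0,0,0,68],[0,0.16,0,0,0,0,68],[0,0,0,0,0,0,68]]]' 30
python3 -m crank '[[[0,0,0,0,0,0,37],[0,0,0,0,0,0,37],[0,0,0,0,0,0,37],[0,0,0,0,0,0,37],[0,0,0,0,0,0,37],[0,0,0,0,0,0,37],[0,0,0,0,0,0,37],[0,0,0,0,0,0,37]]]' 30
python3 -c "from h import *;go(624.5,18.3,190,-90)"
```

```text
time_s: 19.5
eef_pos: [669.0, 21.8, 137.6]
ee_rot: [-0.0, 1.0, -0.004, 0.0]
force: [1.0, 1.2, 1.8]
grip_width: 0.798
grip_force: 1.1
time_s: 20.3
eef_pos: [669.0, 22.0, 137.8]
ee_rot: [0.0, 1.0, -0.003, 0.0]
force: [-1.8, 2.5, 4.6]
grip_width: 0.437
grip_force: 20.3
t 20.3 pos [669.   22.  137.8] shift [-1.78  0.16 -2.09] turn [ 0.   -0.   -0.05] F [-1.8  2.5  4.6] w 37.3 gf 20.3
```

Red is in (37.3 mm). Now the post.

```bash
python3 -m crank '[[[0,0,0,0,0,0,60],[0,0,0,0,0,0,60],[0,0,-0.7,0,0,0,60],[0,0,-0.7,0,0,0,60],[0,0,-0.7,0,0,0,60],[-0.9,0.08,0,0,0,0,60],[-0.88,0.08,0,0,0,0,60],[0,0,0,0,0,0,60]]]' 40
python3 -m crank '[[[0,0,0.6,0,0,0,60],[0,0,0.6,0,0,0,60],[0,0,0.6,0,0,0,60],[0,0,0.6,0,0,0,60],[0,0,0.6,0,0,0,60],[0,0,0,0,0,0,60],[0,0,0,0,0,0,40],[0,0,0,0,0,0,40]]]'
python3 -c "from h import *;go(624.5,18.3,114,-90)"
```

```text
time_s: 21.1
eef_pos: [622.7, 17.9, 189.8]
ee_rot: [0.0, 1.0, -0.004, -0.001]
force: [-0.7, -0.2, -0.0]
grip_width: 0.702
grip_force: 0.0
time_s: 21.9
eef_pos: [625.0, 18.1, 115.7]
ee_rot: [0.0, 1.0, -0.004, 0.001]
force: [-0.6, -0.1, 0.5]
grip_width: 0.468
grip_force: 0.0
t 21.9 pos [625.   18.1 115.7] shift [-0.02 -0.01  0.07] turn [ 0.   -0.01 -0.05] F [-0.6 -0.1  0.5] w 39.9 gf 0.0
```

```bash
python3 -m crank '[[[0,0,0,0,0,0,5],[0,0,0,0,0,0,5],[0,0,0,0,0,0,5],[0,0,0,0,0,0,5],[0,0,0,0,0,0,5],[0,0,0,0,0,0,5],[0,0,0,0,0,0,5],[0,0,0,0,0,0,5]]]' 70
python3 - <<'E'
from h import *
go(624.5,18.3,114,-90)
s=sense();p0=s["eef_pos"][:2];h=np.array([669.5,228.3])
a=np.linspace(0,1.52,25);P=np.array([h+[np.cos(t)*-45+np.sin(t)*-210, -np.sin(t)*-45+np.cos(t)*-210] for t in a])
print(P[[0,8,16,24]].round(1)); D=np.diff(P,axis=0)/25
print(np.c_[D[:,0],-D[:,1]].round(2).tolist())
E
```

```text
time_s: 22.7
eef_pos: [624.7, 17.6, 115.7]
ee_rot: [0.001, 1.0, -0.004, 0.001]
force: [-1.6, -4.8, 6.1]
grip_width: 0.192
grip_force: 68.2
t 22.7 pos [624.7  17.6 115.7] shift [-0.01 -0.03  0.07] turn [ 0.01 -0.01 -0.05] F [-1.6 -4.8  6.1] w 16.4 gf 68.2
[[624.5  18.3]
 [528.2  66.5]
 [467.5 155.4]
 [457.5 262.6]]
[[-0.53, -0.13], [-0.52, -0.16], [-0.51, -0.2], [-0.49, -0.23], [-0.48, -0.26], [-0.46, -0.29], [-0.44, -0.32], [-0.42, -0.34], [-0.4, -0.37], [-0.37, -0.4], [-0.35, -0.42], [-0.32, -0.44], [-0.29, -0.46], [-0.26, -0.48], [-0.23, -0.49], [-0.2, -0.51], [-0.17, -0.52], [-0.14, -0.53], [-0.1, -0.53], [-0.07, -0.54], [-0.03, -0.54], [0.0, -0.54], [0.04, -0.54], [0.07, -0.54]]
```

```bash
python3 -m crank '[[[-0.53,-0.13,0,0,0,0,5],[-0.52,-0.16,0,0,0,0,5],[-0.51,-0.2,0,0,0,0,5],[-0.49,-0.23,0,0,0,0,5],[-0.48,-0.26,0,0,0,0,5],[-0.46,-0.29,0,0,0,0,5],[-0.44,-0.32,0,0,0,0,5],[-0.42,-0.34,0,0,0,0,5]]]'
python3 -c "from h import *;go(528.2,66.5,116,-90)"
```

```text
time_s: 23.5
eef_pos: [526.0, 63.0, 115.5]
ee_rot: [0.004, 1.0, -0.004, -0.003]
force: [-26.4, -35.1, 20.3]
grip_width: 0.191
grip_force: 71.5
t 23.5 pos [526.   63.  115.5] shift [ 0.09 -0.14 -0.02] turn [ 0.06  0.05 -0.06] F [-26.4 -35.1  20.3] w 16.3 gf 71.5
```

```bash
cat > arc.py <<'E'
from h import *
import sys
hx,hy,ang,n=map(float,sys.argv[1:]); h=np.array([hx,hy]); n=int(n)
p=sense()["eef_pos"][:2]; t=np.linspace(0,ang,n+1)
P=np.array([h+[np.cos(x)*(p-h)[0]+np.sin(x)*(p-h)[1],-np.sin(x)*(p-h)[0]+np.cos(x)*(p-h)[1]] for x in t])
D=np.diff(P,axis=0)/25; print(np.c_[D[:,0],-D[:,1]].round(2).tolist(),P[-1].round(1))
E
python3 arc.py 662.2 229.2 0.5 7
```

```text
[[-0.46, -0.41], [-0.43, -0.44], [-0.4, -0.47], [-0.36, -0.49], [-0.33, -0.52], [-0.29, -0.54], [-0.25, -0.56]] [463.  148.7]
```

```bash
python3 -m crank '[[[-0.1,0.11,0,0,0,0,5],[-0.46,-0.41,0,0,0,0,5],[-0.43,-0.44,0,0,0,0,5],[-0.4,-0.47,0,0,0,0,5],[-0.36,-0.49,0,0,0,0,5],[-0.33,-0.52,0,0,0,0,5],[-0.29,-0.54,0,0,0,0,5],[-0.25,-0.56,0,0,0,0,5]]]'
python3 -c "from h import *;go(463,148.7,116,-90)"; python3 arc.py 662.2 229.2 0.5 7
```

```text
time_s: 24.3
eef_pos: [461.9, 150.2, 115.3]
ee_rot: [0.001, 1.0, -0.004, -0.002]
force: [-5.8, -7.4, 11.4]
grip_width: 0.192
grip_force: 71.4
t 24.3 pos [461.9 150.2 115.3] shift [ 0.04  0.06 -0.03] turn [ 0.01  0.02 -0.05] F [-5.8 -7.4 11.4] w 16.4 gf 71.4
[[-0.21, -0.58], [-0.16, -0.59], [-0.12, -0.6], [-0.08, -0.61], [-0.03, -0.61], [0.01, -0.61], [0.05, -0.61]] [448.6 255.9]
```

```bash
python3 -m crank '[[[-0.21,-0.58,0,0,0,0,5],[-0.16,-0.59,0,0,0,0,5],[-0.12,-0.6,0,0,0,0,5],[-0.08,-0.61,0,0,0,0,5],[-0.03,-0.61,0,0,0,0,5],[0.01,-0.61,0,0,0,0,5],[0.05,-0.61,0,0,0,0,5],[0,0,0,0,0,0,5]]]'
python3 -c "
from h import *;go(448.6,255.9,116,-90)
a=capture('scene');b=capture('side')
A=cv2.resize(a[150:350,270:470],None,fx=2,fy=2,interpolation=cv2.INTER_CUBIC)
B=cv2.resize(b[130:330,250:450],None,fx=2,fy=2,interpolation=cv2.INTER_CUBIC)
cv2.imwrite('pics/g.png',np.hstack([A,B]))"
```

```text
time_s: 25.1
eef_pos: [449.9, 257.8, 115.0]
ee_rot: [-0.0, 1.0, -0.002, -0.001]
force: [-6.4, 1.3, 7.8]
grip_width: 0.187
grip_force: 71.8
t 25.1 pos [449.9 257.8 115. ] shift [-0.05  0.08 -0.04] turn [-0.    0.01 -0.03] F [-6.4  1.3  7.8] w 16.0 gf 71.8
```

View pics/g.png

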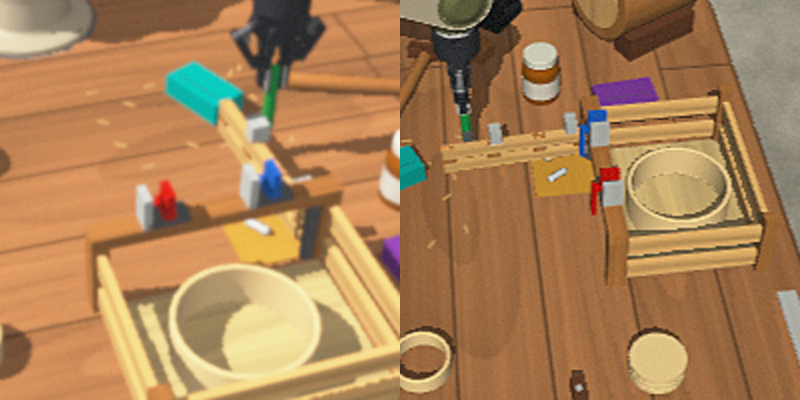

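The picture shows both catches in and the gate square to the pen's front, with the gripper on the green post at (465,125) in the side half. Nothing else has been touched, so I'll hand in.

```bash
python3 -c "from rig import *;print(finish_job())"
```

```text
the job is handed in; nothing more can be done
None
```

I handed the job in at about 25 s of the 72 s: the board sits flush in the fence corner, the blue and then the red catch are squeezed fully in, and the gripper is holding the gate by its green post at about 1.5 rad.

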